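Square a document case into the corner of a scanning station

ROBOT

A 6-joint arm with a two-finger parallel gripper is mounted at the origin on the work surface. World frame = base frame: x ahead of the robot, y to its left, z up, the work surface at z = 0. Lengths are in mm, angles in rad, forces in N, time in s.
With the tool pointing down it reaches from about 300 to 850 mm from the base axis. Payload 5.4 kg.
Tool frame: the origin (TCP) lies at the very end of the fingers, on their centre line; the grasp point (between the pads) lies 19 mm behind it; z points along the fingers, y is the line along which they close (so a half turn about z gives the same grasp; the last joint's range is limited). The gripper opens to 85 mm and grips with 20 to 120 N. Pads are 22 mm wide; open, the fingers measure 114 mm over their backs; the gripper's body (76 mm by 85 mm) begins 54 mm behind the grasp point. The pads swing forward as they close: fully open they stand 13 mm farther back than shut.
Start: joints at [-1.53, 0.158, 1.597, -0, 1.386, -0.21], TCP at [142.68, -556.999, 202.399] pointing down, gripper open.
Joint ranges: [-2.91, 2.91], [-0.94, 2.29], [0.18, 2.7], [-1.29, 4.43], [0.17, 2.64], [-3, 3]. Speed limits (rad/s): [2.57, 2.57, 3.14, 3.14, 3.14, 3.14].

INTERFACE

Orientations are given as [roll, pitch, yaw] about the fixed x, y, z axes, in that order (R = Rz(yaw) Ry(pitch) Rx(roll)).
In Python, from workcell import arm, optics, job, nets gives the robot as it stands.
- The arm moves only by the tool carry_out, never from a script. Its argument "moves" is a list of rows, each a list of 3 entries, a list of its own where there are three numbers: the shift along the tool's x, y, z in units of 0.02 m (1.0 is 0.02 m), then the turn about the tool's z in units of 2 pi rad (1.0 is 2 pi rad), then the opening, from 0 (shut) to 1 (fully open). A call has 1 to 20 rows; each row shifts and turns the commanded pose from where the row before left it, along the tool's axes as they then stand; what a row does not reach is not made up. A row lasts 1/8 s, in which the tool goes at most 62.5 mm and 10.7 degrees, less where a joint would pass 70% of its speed; a pose out of reach is approached as far as the arm can. A call with a number of a shift or a turn outside -1 to 1 is refused whole. A call with a gripper value outside its range is refused whole. The fingers move at their own pace and stop on an object; "grip_force" is the grip in N (left out, the last holds). Time passes only in rows, so rows that do not move let the fingers close. It gives the time, the measured TCP pose, the force, the opening and the grip force at its end, in the units of the state.
- arm.observe(): the state, without advancing time (a new reading comes with each control period).
- optics.camera(name): name is "scene" or "top"; returns the picture (400x640x3 uint8, red, green, blue); there is no depth.
- optics.get_calibration(name): a dict with "fx", "fy", "cx", "cy" (pixels), "camera_from_world" (4x4, takes a point from world to camera coordinates). Camera axes: x right, y up, looking along -z (the intrinsics and any distortion apply to the point x, -y, -z); pixel columns grow to the right and rows downward; lengths in mm; the calibration is good to about 2 mm. A picture is of the moment at which its call begins. get_calibration takes no time and is no camera call.
- job.sign_off(): hands the job in; it is judged then, once.
Trained networks look in the newest picture that a camera, given by its name, has taken for a name from the list of things; names that differ only in an ending like _2 or _b are one class to them, and where a whole thing is asked for, a point or a joint stands for the part that bears it (a point fixed in the world has none). Each returns a list of dicts, best first, with "score" (0 to 1); they miss things now and then, are a little off and sometimes report something else, mostly with a low value. They report only what shows in the picture. A call takes as long as a camera call.
- nets.spot_in(camera, target): "box" ([left, top, width, height] as shares, 0 to 1, of the picture: columns of its width, rows of its height, round what is visible of it).
- nets.silhouettes(camera, target): "pixels" (400x640 bool, what is visible of it) and "box" ([left, top, width, height] as shares, 0 to 1, of the picture: columns of its width, rows of its height, round what is visible of it).
The state is a dict: "clock": time; "q": joint angles; "joint_vel": joint speeds; "joint_efforts": joint torques, N m; "tool_pos": TCP position; "ee_rot": TCP orientation; "wrist_force": force on the tool from outside, world axes, zero at the start; "wrist_torque": the same for the moment, N m; "opening": opening from 0.0 (shut) to 1.0 (fully open); "grasp_force": force on a finger pad.
Only numpy, scipy, OpenCV 4.12 (cv2) and the standard library are available. Lean on these libraries where they do the work, as an engineer would, in place of code of your own. Each camera call takes 0.05 s, during which the arm holds its last target. There are 200 camera calls.

TASK

Slide the flat document case across the plate of the scanning station, under the low scan bridge, until it is fully home in the corner: flush against the long back stop and flush against the short side stop (which may be on the left or on the right). Keep the case flat on the plate without lifting or tipping it, leave everything else where it stands, and let go of the case.

Things in the scene. Friction and masses are not known exactly. Their poses are not given: they have to be found in the camera images.
- station: Scanning station, fixed to the table: aluminium plate 300 (x) by 500 (y) mm, 12 mm thick, with a back stop and a low scan bridge, all rigid. Origin: centre of the plate's underside; x points from its open front (robot side) to the back stop, y to its left, z up.
- back_stop (a point): Middle of the front face of the back stop at its lower edge (station x = 100, y = 0, z = 12 mm); axes as the station's. The stop is a steel rail along y, 400 mm long, 14 mm thick, 30 mm high above the plate.
- bridge (a point): Middle of the underside of the scan bridge (station x = -14.5, y = 0, z = 160 mm): a white beam 494 (y) by 35 (x) by 40 (z) mm on posts 30 by 22 mm at y = +-236 mm. It stands just ahead of the front edge of a case that is home, so an upright gripper does not fit there: reach in under it with the tool's body leaning back to the open front.
- side_stop: Short steel stop rail fixed on the plate, 88 (x) by 14 (y) by 30 (z) mm, axes parallel to the station's. Origin: centre of its underside, at station x = 50 mm and y = either +165 or -165 mm, z = 12 mm. The case is to lie against its inner face, the one towards the middle of the plate.
- case: Flat brown board document case, rigid, closed, blank white label on top, 110 (x) by 150 (y) by 50 (z) mm, 0.3 to 0.6 kg, loose on the plate; slides with a few newtons. Origin: centre of its underside. Starts front middle, turned up to 0.25 rad. Home: 150 mm edge on the back stop, 110 mm edge on the side stop, centre at station x = 45 mm, 82 mm from the side stop's centre.
- weight: Round dark steel paperweight with a knob, 56 mm diameter, 46 mm tall, loose on the plate at station x = 50 mm on the other side from the side stop (y = -165 or +165 mm). Leave it. Origin: centre of its underside.
- pen_cup: Black cup, 76 mm diameter, 95 mm tall, on the table to the left. Bystander. Origin: centre of its underside.
- label_roll: Roll of blank labels lying flat, 96 mm diameter, 40 mm tall, on the table front left of the station. Bystander. Origin: centre of its underside.
- stamp: Wooden hand stamp standing upright, 44 mm diameter, 76 mm tall, on the table front right of the station. Bystander. Origin: centre of its underside.
- bookend: Dark steel L-shaped bookend, foot 100 by 110 mm, upright 130 mm tall at its +x side, on the table to the right. Bystander. Origin: centre of its underside.
- small_box: Cardboard carton 90 by 70 by 62 mm, on the table far left. Bystander. Origin: centre of its underside.
- glue: White glue bottle, 44 mm diameter, 120 mm tall, on the table to the right. Bystander. Origin: centre of its underside.

How it is judged (in metres and radians):
At the end, for the whole second after the job is handed in: The case lies flat and at rest on the plate, square to the stops within 0.03 rad, its centre within 4 mm of where it lies flush against the back stop, and within 4 mm of where it lies flush against the inner face of the side stop (x of case in the frame of station between 0.041 and 0.049 m and z of case in the frame of station between 0.008 and 0.016 m and angle between the x axis of case and the x axis of station, either way round below 0.03 rad and ((y of side_stop in the frame of station above 0 m and y of case in the frame of side_stop between -0.086 and -0.078 m) or (y of side_stop in the frame of station below 0 m and y of case in the frame of side_stop between 0.078 and 0.086 m)) and angle between case's own z axis and vertical below 0.03 rad and linear speed of case below 0.01 m/s); the robot touches nothing.
It fails at once if the case is lifted more than 20 mm off the plate (z of case in the frame of station above 0.032 m).
It fails at once if the case is tipped by more than 0.3 rad (angle between case's own z axis and vertical above 0.3 rad).
It fails at once if the paperweight, pen cup, label roll, stamp, bookend, carton or glue bottle is moved more than 20 mm (distance of any of weight, pen_cup, label_roll, stamp, bookend, small_box, glue from where it was at the start of the episode above 0.02 m).
It also fails if it takes over 64 s, if anything falls off the work surface, if the arm or the gripper's body presses on something with over 40 N, if the wrist force passes 120 N, or if a joint passes its speed limit or range.

## Working session

There is one attempt and no reset: what is moved stays moved. The work goes in short steps, Python scripts to look and compute and a tool call to move; the robot and the scene stay as the last step left them, time stands still between calls to the robot, and variables do not carry over. Pictures are saved under pics/ and viewed, at most 10 in all, crops included, and the job is handed in when it is done.

Besides the shell and the picture viewer there is one more tool, called after "Call:" as name(argument=value, ...) on one line, values as JSON. carry_out: Moves the arm, as the interface text tells. Shifts and turns lie within -1 to 1; 1 stands for 0.02 m of shift or 2 pi rad of turn. Its arguments: {"type":"object","properties":{"moves":{"type":"array"},"grip_force":{"type":"number"}},"required":["moves"]}

```bash
mkdir -p pics
python3 - <<'E'
from workcell import arm, optics, job, nets
import cv2,numpy as np
for c in ("scene","top"):
    im=optics.camera(c); cv2.imwrite(f"pics/{c}0.png",im[:,:,::-1])
    k=optics.get_calibration(c); print(c,{a:(np.round(v,4).tolist() if a=="camera_from_world" else v) for a,v in k.items()})
    for t in ("case","station","side_stop","weight","back_stop","label_roll","stamp"):
        r=nets.silhouettes(c,t)
        for d in r[:2]:
            m=d["pixels"].astype(np.uint8); print(t,round(d["score"],2),np.round(np.array(d["box"])*[640,400,640,400]).tolist(),np.round(cv2.minAreaRect(cv2.findNonZero(m))[0]).tolist() if m.any() else None)
print(arm.observe())
E
```

```text
scene {'fx': 377.1529650073672, 'fy': 377.1529650073672, 'cx': 326.98359909043063, 'cy': 193.95595946598266, 'camera_from_world': [[-0.7638, 0.6453, 0.0148, 374.6447], [-0.5391, -0.6503, 0.5352, 241.0515], [0.355, 0.4008, 0.8446, -1396.2346], [0.0, 0.0, 0.0, 1.0]]}
case 0.96 [264.0, 175.0, 49.0, 57.0] [287.0, 205.0]
station 0.93 [209.0, 126.0, 155.0, 188.0] [273.0, 211.0]
side_stop 0.76 [231.0, 173.0, 23.0, 22.0] [240.0, 186.0]
weight 0.71 [282.0, 258.0, 18.0, 18.0] [292.0, 267.0]
back_stop 0.55 [205.0, 126.0, 158.0, 187.0] [272.0, 212.0]
label_roll 0.84 [417.0, 223.0, 36.0, 36.0] [435.0, 241.0]
stamp 0.54 [296.0, 103.0, 12.0, 19.0] [303.0, 110.0]
top {'fx': 377.5590965922352, 'fy': 377.5590965922352, 'cx': 321.9337203100914, 'cy': 200.43480647411158, 'camera_from_world': [[-0.025, -0.9996, 0.0127, 20.5458], [0.9963, -0.0239, 0.083, -552.728], [-0.0826, 0.0147, 0.9965, -1155.0694], [0.0, 0.0, 0.0, 1.0]]}
case 0.96 [312.0, 171.0, 57.0, 32.0] [339.0, 185.0]
station 0.91 [247.0, 115.0, 184.0, 111.0] [337.0, 171.0]
side_stop 0.41 [387.0, 142.0, 6.0, 18.0] [389.0, 152.0]
side_stop 0.28 [1
[... 308 characters left out ...]
0, 272.0]
{'clock': 0.8, 'q': array([-1.53013294e+00,  1.58346639e-01,  1.59699049e+00, -3.18789465e-05,
        1.38617210e+00, -2.10109976e-01]), 'joint_vel': array([ 0.00059441,  0.00015489,  0.00073925, -0.00155106, -0.00128653,
        0.00019584]), 'joint_efforts': array([-3.97883268e-04, -3.95991755e+01, -3.31679249e+01, -2.71694507e-04,
        7.22059813e-04,  2.37606150e-05]), 'tool_pos': array([ 142.65166864, -557.02357342,  202.43392492]), 'ee_rot': array([3.14151760e+00, 4.80488352e-05, 2.50779211e-01]), 'wrist_force': array([ 0.4514939 ,  0.28189992, -0.39649022]), 'wrist_torque': array([-0.0132235 ,  0.01492954, -0.00422058]), 'grasp_force': 0.0, 'opening': 1.0005149460076943}
```

Run:
```python
import cv2
a=cv2.imread("pics/top0.png")[90:310,150:470]; cv2.imwrite("pics/top0c.png",cv2.resize(a,(800,550),interpolation=cv2.INTER_CUBIC))
a=cv2.imread("pics/scene0.png")[100:340,180:480]; cv2.imwrite("pics/scene0c.png",cv2.resize(a,(750,600),interpolation=cv2.INTER_CUBIC))
```

```text
(no output)
```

View pics/top0c.png

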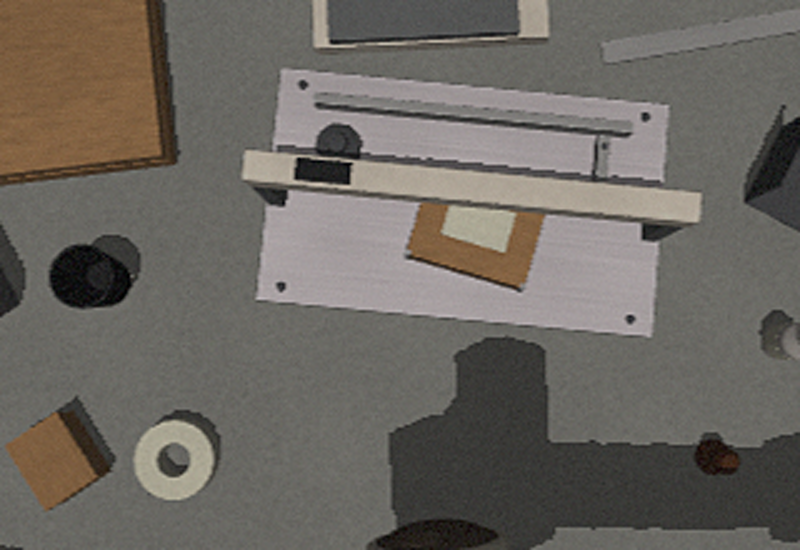

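View pics/scene0c.png

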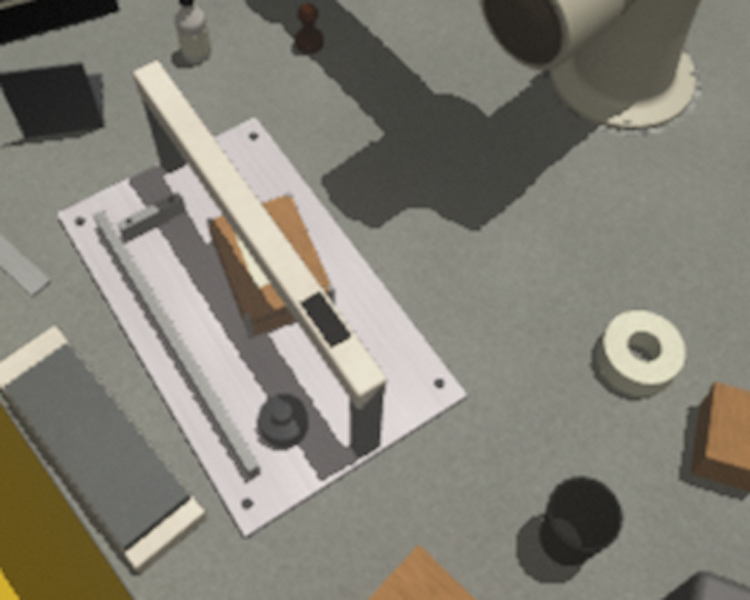

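The side stop is on the right, seen at top crop (602,155), and the weight is on the left at (338,140). The case sits front middle and is turned clockwise, with its front corners at (408,254) and (521,287). I'll fit the poses from the corners in both views.

```bash
cat > h.py <<'E'
import numpy as np
from workcell import arm, optics, nets
from scipy.optimize import least_squares
def proj(c,P):
    k=optics.get_calibration(c); P=np.atleast_2d(P); p=(np.c_[P,np.ones(len(P))]@np.array(k["camera_from_world"]).T)[:,:3]
    return np.c_[k["cx"]+k["fx"]*p[:,0]/-p[:,2], k["cy"]-k["fy"]*p[:,1]/-p[:,2]]
def tr(s,pts,z):
    c,q=np.cos(s[2]),np.sin(s[2]); pts=np.array(pts,float)
    return np.c_[s[0]+c*pts[:,0]-q*pts[:,1], s[1]+q*pts[:,0]+c*pts[:,1], np.full(len(pts),z)]
def fit(obs,z,s0):  # obs: {cam:(local pts, pixels)}
    f=lambda s: np.concatenate([(proj(c,tr(s,l,z))-u).ravel() for c,(l,u) in obs.items()])
    r=least_squares(f,s0,x_scale=[10,10,.1]); return r.x, np.abs(r.fun).max()
T=lambda a:np.array(a,float)/2.5+[150,90]
S=lambda a:np.array(a,float)/2.5+[180,100]
ST=np.array([645,-37,-.09])
def tost(p):  # world xy -> station xy
    c,q=np.cos(ST[2]),np.sin(ST[2]); d=np.array(p[:2])-ST[:2]; return np.array([c*d[0]+q*d[1],-q*d[0]+c*d[1]])
def where():
    o=arm.observe(); print("t",round(o["clock"],2),"tcp",np.round(o["tool_pos"],1),"rot",np.round(o["ee_rot"],3),"st",np.round(tost(o["tool_pos"]),1),"F",np.round(o["wrist_force"],1),"q",np.round(o["q"],2)); return o
E
python3 - <<'E'
from h import *
L=[(150,250),(150,-250),(-150,-250),(-150,250)]
to=T([(281,69),(668,105),(652,335),(257,299)]); so=S([(247,535),(60,214),(257,118),(466,395)])
for n,o in {"both":{"top":(L,to),"scene":(L,so)},"top":{"top":(L,to)},"scene":{"scene":(L,so)}}.items(): 
    r=fit(o,12,[640,-40,-.1]); print(n,r)
    if n=="both": s=r[0]
c=[(-55,75),(-55,-75)]; c4=[(55,-75),(-55,-75),(-55,75),(55,75)]
o={"top":(c,T([(408,254),(521,287)])),"scene":(c4,S([(211,219),(291,196),(330,288),(248,320)]))}
import h; h.ST=s
r=fit(o,62,[580,-40,-.3]); print(r, h.tost(r[0]), r[0][2]-s[2])
for n,p in {"label":(220,274),"stamp":(436,272)}.items():
    q=least_squares(lambda v: proj("top",[v[0],v[1],20])[0]-p,[300,0]).x; print(n,q,h.tost(q))
E
```

```text
both (array([ 6.48382350e+02, -3.77628745e+01, -1.17134088e-01]), np.float64(1.5348885280371576))
top (array([ 6.48766663e+02, -3.99319057e+01, -1.15215437e-01]), np.float64(0.6832156325621099))
scene (array([ 6.48125082e+02, -3.54338848e+01, -1.19223449e-01]), np.float64(1.396056003249555))
(array([ 6.07743691e+02, -4.84265320e+01, -3.10476254e-01]), np.float64(2.160438554364873)) [-39.11396518 -15.33988083] -0.19334216658143044
label [334.45326967 325.19870189] [-354.19594502  323.7866672 ]
stamp [ 322.98813366 -339.9316143 ] [-287.85112091 -338.1258279 ]
```

Call:
carry_out(moves=[[[0.3,-0.8,0],0.0195,1],[[0.5,-0.9,0],0.0195,1],[[0.5,-0.9,0],0.0195,1],[[0.5,-1,0],0,1],[[0.5,-1,0],0,1],[[0.5,-1,0],0,1],[[0.5,-1,0],0,1],[[0.5,-1,0],0,1],[[0.5,-1,0],0,1],[[0.5,-1,0],0,1],[[0.5,-1,0],0,1],[[0.5,-1,0],0,1],[[0.5,-1,0],0,1],[[0.5,-1,0],0,1],[[0.5,-1,0],0,1],[[0.5,-1,0],0,1],[[0.5,-1,0],0,1],[[0.5,-1,0],0,1],[[0.5,-1,0],0,1],[[0.5,-1,0],0,1]])

```text
clock: 3.3
tool_pos: [370.9, -183.6, 202.4]
ee_rot: [3.141, -0.0, -0.117]
wrist_force: [0.2, -0.1, -0.4]
opening: 0.999
grasp_force: 0.0
```

```bash
sed -i 's/^ST=.*/ST=np.array([648.4,-37.8,-.117])/' h.py; python3 -c "
from h import *
where()"
```

```text
t 3.3 tcp [ 370.9 -183.6  202.4] rot [ 3.141 -0.    -0.117] st [-258.6 -177.2] F [ 0.2 -0.1 -0.4] q [-0.75 -0.28  2.02 -0.    1.41  0.93]
```

Call:
carry_out(moves=[[[0.55,-0.83,0],0,1],[[0.55,-0.83,0],0,1],[[0.55,-0.83,0],0,1],[[0.55,-0.83,0],0,1],[[0.55,-0.83,0.6],0,1],[[0.55,-0.83,0.8],0,1],[[0.55,-0.83,0.8],0,1],[[0.55,-0.83,0.8],0,1],[[0.55,-0.83,0.8],0,1],[[0.5,-0.8,0.8],0,1],[[0,0,0.8],0,1],[[0,0,0.8],0,1],[[0,0,0.8],0,1],[[0,0,0.8],0,1],[[0,0,0.8],0,1],[[0,0,0.3],0,1],[[0,0,0],0,1]])

```text
clock: 5.42
tool_pos: [497.8, -33.3, 24.0]
ee_rot: [-3.141, 0.001, -0.117]
wrist_force: [0.2, 1.1, -0.0]
opening: 0.997
grasp_force: 0.0
```

```bash
python3 -c "
from h import *
where()"
```

```text
t 5.42 tcp [497.8 -33.3  24. ] rot [-3.141e+00  1.000e-03 -1.170e-01] st [-150.1  -13.2] F [ 0.2  1.1 -0. ] q [-0.31  0.19  1.95  0.    1.01  1.38]
```

Call:
carry_out(moves=[[[0.4,0,0],0,1],[[0.4,0,0],0,1],[[0.4,0,0],0,1],[[0.2,0,0],0,1],[[0.2,0,0],0,1],[[0.2,0,0],0,1],[[0.2,0,0],0,1],[[0.2,0,0],0,1],[[0.2,0,0],0,1],[[0.2,0,0],0,1],[[0.2,0,0],0,1],[[0.2,0,0],0,1],[[0.2,0,0],0,1],[[0.2,0,0],0,1],[[0.1,0,0],0,1]])

```text
clock: 7.3
tool_pos: [567.8, -41.6, 24.4]
ee_rot: [3.142, -0.0, -0.117]
wrist_force: [0.0, 0.5, 0.7]
opening: 1.003
grasp_force: 0.0
```

```bash
python3 -c "
from h import *
import cv2
where()
for c,(x,y,w,h) in {'top':(230,100,220,140),'scene':(190,110,200,170)}.items():
    cv2.imwrite('pics/%s1.png'%c,cv2.resize(optics.camera(c)[y:y+h,x:x+w,::-1],None,fx=3.5,fy=3.5,interpolation=cv2.INTER_CUBIC))
"
```

```text
t 7.3 tcp [567.8 -41.6  24.4] rot [ 3.142 -0.    -0.117] st [-79.6 -13.2] F [0.  0.5 0.7] q [-0.29  0.35  1.75  0.    1.04  1.4 ]
```

View pics/scene1.png

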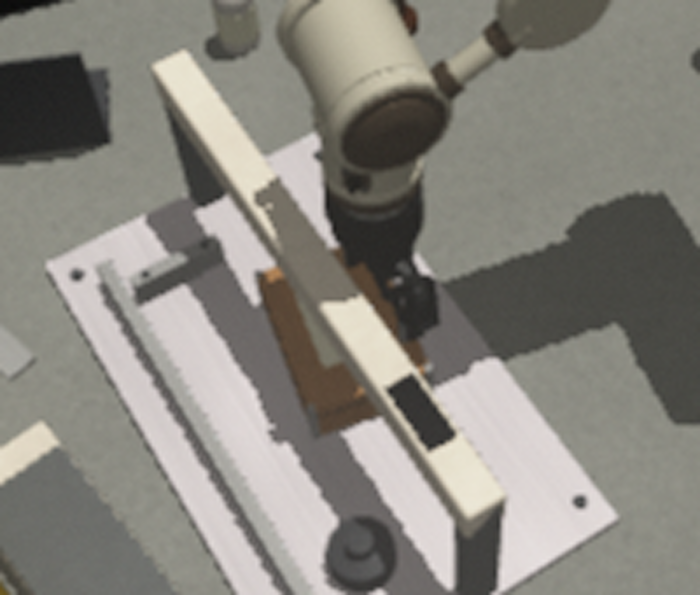

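The case now looks square to the stops, with back top corners at scene crop (260,273) and (313,408). I'll retreat, turn 90°, and work out the case's y.

Call:
carry_out(moves=[[[-0.5,0,0],0,1],[[-0.5,0,0],0,1],[[-0.5,0,0],0,1],[[-0.5,0,0],0,1],[[-0.5,0,0],0,1],[[-0.5,0,0],0,1],[[0,0,0],-0.0278,1],[[0,0,0],-0.0278,1],[[0,0,0],-0.0278,1],[[0,0,0],-0.0278,1],[[0,0,0],-0.0278,1],[[0,0,0],-0.0278,1],[[0,0,0],-0.0278,1],[[0,0,0],-0.0278,1],[[0,0,0],-0.0276,1],[[0,0,0],0,1]])

```text
clock: 9.4
tool_pos: [507.7, -34.5, 24.4]
ee_rot: [3.142, -0.0, 1.452]
wrist_force: [0.5, 0.3, -0.6]
opening: 1.003
grasp_force: 0.0
```

```bash
python3 -c "
from h import *
import cv2
where()
U=np.array([(260,273),(313,408)])/3.5+[190,110]
r=fit({'scene':([(55,-75),(55,75)],U)},62,[630,-50,-.12]); print(r,tost(r[0]),r[0][2]-ST[2])
im=optics.camera('top')
cv2.imwrite('pics/top2.png',cv2.resize(im[100:240,230:450,::-1],None,fx=3.5,fy=3.5,interpolation=cv2.INTER_CUBIC))
"
```

```text
t 9.4 tcp [507.7 -34.5  24.4] rot [ 3.142 -0.     1.452] st [-140.2  -13.2] F [ 0.5  0.3 -0.6] q [-0.31  0.21  1.92  0.    1.01 -0.19]
(array([ 6.03890690e+02, -4.71720992e+01, -3.07026368e-01]), np.float64(0.6726124219269138)) [-43.11097761 -14.50374132] -0.19002636846631793
```

View pics/top2.png

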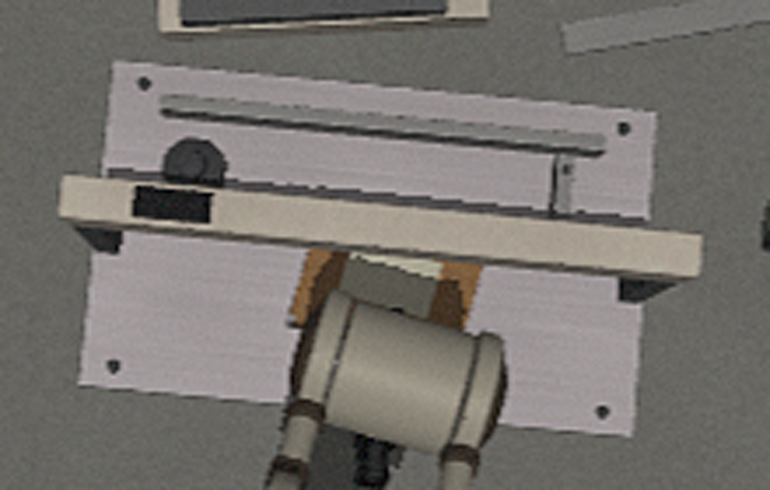

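The case has not moved: its corner is at top crop (290,325), the same as before, and there was no contact force. I'll check my pose estimates with an overlay.

Run:
```python
from h import *
import cv2
o=arm.observe(); p=o["tool_pos"]
im=optics.camera("scene")[:,:,::-1].copy()
x0,y0,k=210,120,4.5
a=cv2.resize(im[y0:y0+130,x0:x0+170],None,fx=k,fy=k,interpolation=cv2.INTER_CUBIC)
def line(P,Q,col):
    u=(proj("scene",[P,Q])-[x0-.5,y0-.5])*k; cv2.line(a,*[tuple(int(t) for t in r) for r in u],col,1)
s=[607.7,-48.4,-.31]; L=[(55,-75),(-55,-75),(-55,75),(55,75)]
for z,c in((62,(0,255,0)),(12,(0,0,255))):
    q=tr(s,L,z)
    for i in range(4): line(q[i],q[(i+1)%4],c)
q=tr(ST,[(-32,-247),(3,-247),(3,247),(-32,247)],200)
for i in range(4): line(q[i],q[(i+1)%4],(255,0,0))
line(p,p+[0,0,90],(255,0,255))
t=tr([p[0],p[1],ST[2]],[(57,0),(-57,0)],37); line(t[0],t[1],(0,255,255))
cv2.imwrite("pics/ov.png",a)
```

```text
(no output)
```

View pics/ov.png

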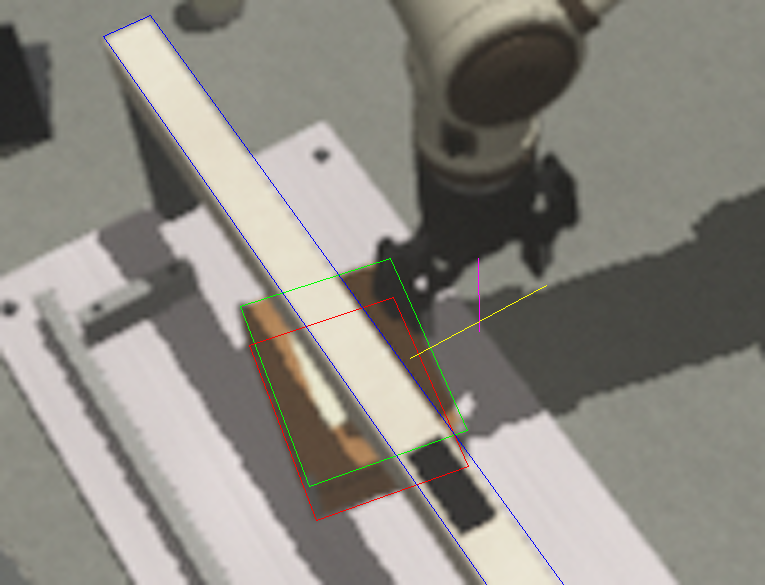

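The fingertips sit higher than I assumed when open, so they passed over the case. I'll retreat, shift right, go lower, then push.

Call:
carry_out(moves=[[[-0.8,-0.65,0],0,1],[[-0.8,-0.65,0],0,1],[[0,0,0.3],0,1],[[0,0,0.3],0,1],[[0,0,0.3],0,1],[[0,0,0],0,1]])

```text
clock: 10.25
tool_pos: [478.0, -62.7, 5.6]
ee_rot: [-3.14, -0.0, 1.454]
wrist_force: [-0.4, -0.4, -0.1]
opening: 1.001
grasp_force: 0.0
```

Call:
carry_out(moves=[[[0,0.4,0],0,1],[[0,0.25,0],0,1],[[0,0.25,0],0,1],[[0,0.25,0],0,1],[[0,0.25,0],0,1],[[0,0.25,0],0,1]])

```text
clock: 11.0
tool_pos: [511.5, -67.2, 6.4]
ee_rot: [3.142, 0.0, 1.454]
wrist_force: [-1.5, -0.4, 0.6]
opening: 0.996
grasp_force: 0.8
```

Run:
```python
from h import *
import cv2
where()
im=optics.camera('scene')
cv2.imwrite('pics/s3.png',cv2.resize(im[120:250,210:380,::-1],None,fx=4.5,fy=4.5,interpolation=cv2.INTER_CUBIC))
```

```text
t 11.0 tcp [511.5 -67.2   6.4] rot [3.142 0.    1.454] st [-132.5  -45.2] F [-1.5 -0.4  0.6] q [-0.37  0.26  1.91 -0.    0.98 -0.25]
```

View pics/s3.png

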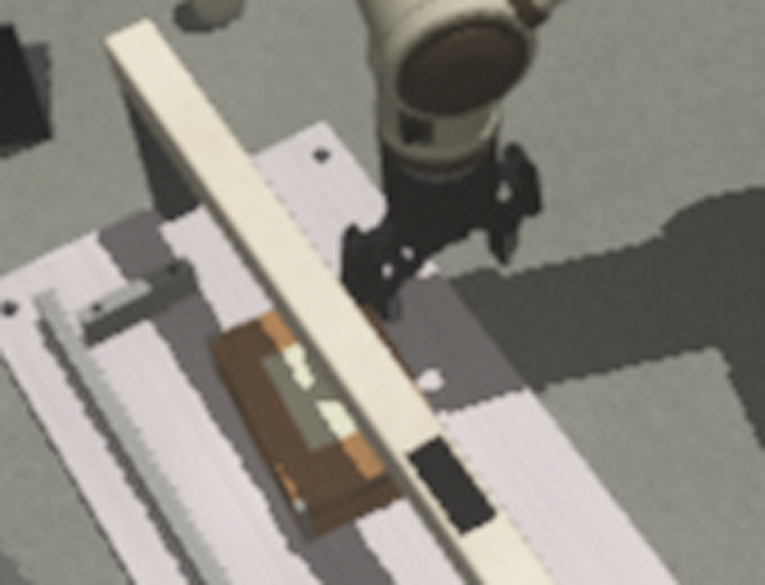

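The case moved and now looks roughly square, with back top corners at crop (214,343) and (303,511).

Run:
```python
from h import *
U=np.array([(214,343),(303,511),(398,470)])/4.5+[210,120]
for n in (2,3):
    r=fit({'scene':([(55,-75),(55,75),(-55,75)][:2],U[:2])},62,[630,-50,-.12]); print(r,tost(r[0]),r[0][2]-ST[2])
```

```text
(array([ 6.28076299e+02, -3.98354056e+01, -2.01816013e-01]), np.float64(0.8186368193660201)) [-19.94715475  -4.39394179] -0.08481601290616615
(array([ 6.28076299e+02, -3.98354056e+01, -2.01816013e-01]), np.float64(0.8186368193660201)) [-19.94715475  -4.39394179] -0.08481601290616615
```

Call:
carry_out(moves=[[[0,0.25,0],0,1],[[0,0.25,0],0,1],[[0,-0.3,0],0,1],[[0,-0.3,0],0,1],[[0.6,0,0],0,1],[[0.6,0,0],0,1],[[0.5,0,0],0,1],[[0,0.3,0],0,1],[[0,0.25,0],0,1],[[0,0.25,0],0,1],[[0,0.25,0],0,1],[[0,0.25,0],0,1],[[0,0.25,0],0,1],[[0,0.25,0],0,1],[[0,0.25,0],0,1],[[0,0.25,0],0,1],[[0,0.25,0],0,1],[[0,0.25,0],0,1]])

```text
clock: 13.3
tool_pos: [569.1, -39.7, 6.3]
ee_rot: [-3.142, -0.0, 1.454]
wrist_force: [-1.8, -0.5, -0.8]
opening: 1.0
grasp_force: 0.6
```

```bash
python3 -c "
from h import *
where()"
```

```text
t 13.3 tcp [569.1 -39.7   6.3] rot [-3.142 -0.     1.454] st [-78.6 -11.1] F [-1.8 -0.5 -0.8] q [-0.28  0.38  1.75  0.    1.01 -0.16]
```

Call:
carry_out(moves=[[[0,0.1,0],0,1],[[0,0.05,0],0,1],[[0,0,0],0,1]])

```text
clock: 13.68
tool_pos: [571.9, -40.0, 6.5]
ee_rot: [3.141, 0.0, 1.454]
wrist_force: [-0.5, 0.7, -0.2]
opening: 0.996
grasp_force: 0.3
```

Run:
```python
from h import *
import cv2
where()
im=optics.camera('scene')
cv2.imwrite('pics/s4.png',cv2.resize(im[120:250,210:380,::-1],None,fx=4.5,fy=4.5,interpolation=cv2.INTER_CUBIC))
```

```text
t 13.68 tcp [571.9 -40.    6.5] rot [3.141 0.    1.454] st [-75.7 -11.1] F [-0.5  0.7 -0.2] q [-0.28  0.39  1.74  0.    1.01 -0.16]
```

View pics/s4.png

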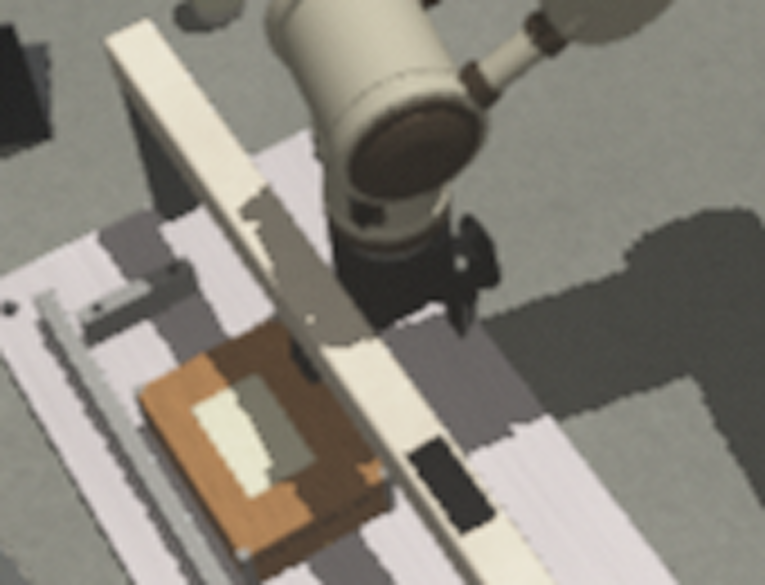

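The case is now close to the back stop, with back top corners at (139,392) and (240,557) and front-left at (388,474). I'll retreat, rise over the bridge and close the fingers.

Call:
carry_out(moves=[[[0,-0.6,0],0,1],[[0,-0.8,0],0,1],[[0,-0.6,-0.5],0,1],[[0,0,-1],0,1],[[0,0,-1],0,1],[[0,0,-1],0,1],[[0,0,-1],0,1],[[0,0,-1],0,1],[[0,0,-1],0,1],[[0,0,-1],0,1],[[0,0,-1],0,1],[[0,0,-1],0,0.5],[[0,0,-1],0,0],[[0,0,-1],0,0],[[0,0,-1],0,0]])

```text
clock: 15.6
tool_pos: [531.4, -35.2, 257.0]
ee_rot: [3.141, -0.0, 1.454]
wrist_force: [0.1, -0.1, -0.8]
opening: 0.141
grasp_force: 0.0
```

Run:
```python
from h import *
where()
U=np.array([(139,392),(240,557),(388,474)])/4.5+[210,120]
r=fit({'scene':([(55,-75),(55,75),(-55,75)],U)},62,[680,-50,-.12]); print(r,tost(r[0]),r[0][2]-ST[2])
```

```text
t 15.6 tcp [531.4 -35.2 257. ] rot [ 3.141 -0.     1.454] st [-116.5  -11.1] F [ 0.1 -0.1 -0.8] q [-0.29  0.01  1.64  0.    1.48 -0.18]
(array([ 6.82866503e+02, -4.51226598e+01, -1.18989598e-01]), np.float64(1.0297247293430871)) [35.08566407 -3.2492102 ] -0.0019895976087263567
```

Call:
carry_out(moves=[[[0.57,0.86,0],0,0],[[0.57,0.86,0],0,0],[[0.57,0.86,0],0,0],[[0.57,0.86,0],0,0],[[0.57,0.86,0],0,0],[[0.57,0.86,0],0,0],[[0.57,0.86,0],0,0],[[0.57,0.86,0],0,0],[[0.57,0.86,0],0,0],[[0.57,0.86,0],0,0],[[0,0,0.8],0,0],[[0,0,0.8],0,0],[[0,0,0.8],0,0],[[0,0,0.8],0,0],[[0,0,0.8],0,0],[[0,0,0.8],0,0],[[0,0,0.6],0,0],[[0,0,0.6],0,0],[[0,0,0],0,0]])

```text
clock: 17.98
tool_pos: [715.4, 57.9, 134.9]
ee_rot: [-3.139, 0.0, 1.454]
wrist_force: [-0.2, 0.0, 0.0]
opening: 0.001
grasp_force: 0.0
```

Run:
```python
from h import *
import cv2
where()
im=optics.camera('scene')
cv2.imwrite('pics/s5.png',cv2.resize(im[120:290,210:380,::-1],None,fx=3.5,fy=3.5,interpolation=cv2.INTER_CUBIC))
```

```text
t 17.98 tcp [715.4  57.9 134.9] rot [-3.139  0.     1.454] st [ 55.4 102.9] F [-0.2  0.   0. ] q [-0.09  0.58  1.2   0.    1.37  0.03]
```

View pics/s5.png

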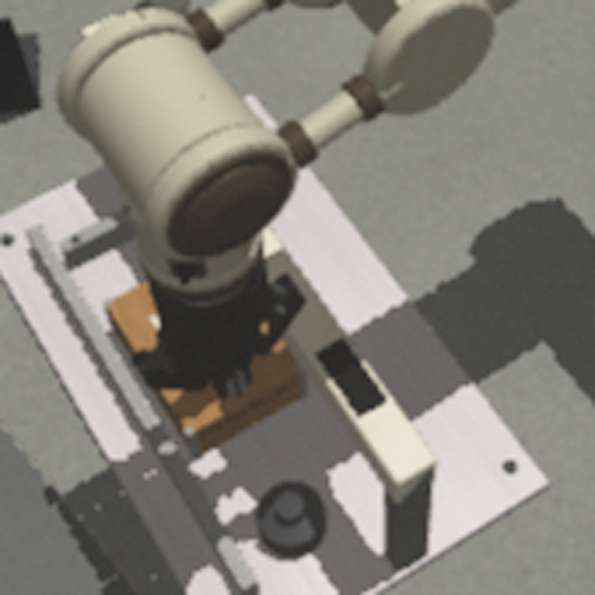

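The gripper knuckles reach out along the closing line toward the bridge, so I'll turn 90° to bring that line along y, then lower.

Call:
carry_out(moves=[[[0,0,0],0.0278,0],[[0,0,0],0.0278,0],[[0,0,0],0.0278,0],[[0,0,0],0.0278,0],[[0,0,0],0.0278,0],[[0,0,0],0.0278,0],[[0,0,0],0.0278,0],[[0,0,0],0.0278,0],[[0,0,0],0.0276,0],[[0,0,0.6],0,0],[[0,0,0.6],0,0],[[0,0,0.6],0,0],[[0,0,0.6],0,0],[[0,0,0.6],0,0],[[0,0,0.6],0,0],[[0,0,0.6],0,0],[[0,0,0.6],0,0],[[0,0,0],0,0]])

```text
clock: 20.27
tool_pos: [715.0, 57.9, 38.7]
ee_rot: [3.141, 0.003, -0.117]
wrist_force: [0.2, -0.2, -1.2]
opening: -0.002
grasp_force: 0.0
```

Call:
carry_out(moves=[[[0,0.5,0],0,0],[[0,0.3,0],0,0],[[0,0.3,0],0,0],[[0,0.3,0],0,0],[[0,0.3,0],0,0],[[0,0.3,0],0,0],[[0,0.3,0],0,0],[[0,0.3,0],0,0],[[0,0.3,0],0,0],[[0,0.3,0],0,0],[[0,0.3,0],0,0],[[0,0.3,0],0,0],[[0,0.3,0],0,0]])

```text
clock: 21.9
tool_pos: [706.5, -24.0, 40.4]
ee_rot: [-3.142, -0.0, -0.117]
wrist_force: [0.3, 0.2, -0.9]
opening: -0.002
grasp_force: 0.0
```

Run:
```python
from h import *
import cv2
where()
im=optics.camera('scene')
cv2.imwrite('pics/s6.png',cv2.resize(im[120:290,210:380,::-1],None,fx=3.5,fy=3.5,interpolation=cv2.INTER_CUBIC))
```

```text
t 21.9 tcp [706.5 -24.   40.4] rot [-3.142 -0.    -0.117] st [56.1 20.5] F [ 0.3  0.2 -0.9] q [-0.2   0.64  1.3   0.    1.2   1.48]
```

View pics/s6.png

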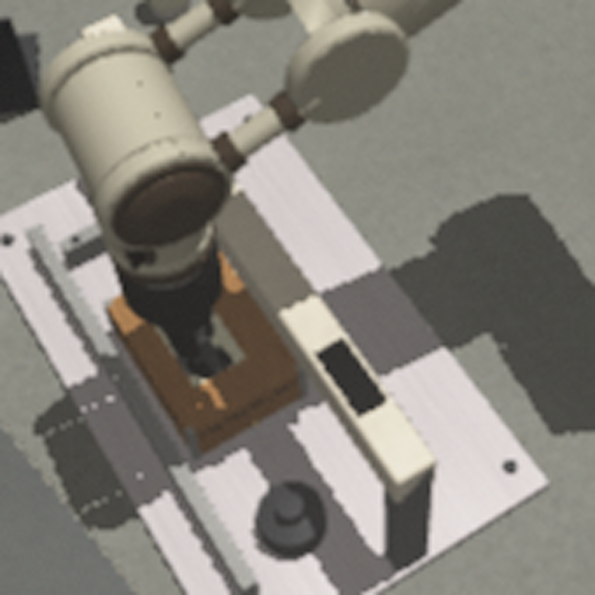

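The finger is hovering above the case at about (205,365), so the tip is higher than reported. I'll feel down for the top face to find the offset.

Call:
carry_out(moves=[[[0,0,0.1],0,0],[[0,0,0.1],0,0],[[0,0,0.1],0,0],[[0,0,0],0,0]])

```text
clock: 22.45
tool_pos: [706.3, -23.4, 34.0]
ee_rot: [-3.142, 0.001, -0.117]
wrist_force: [1.0, -0.7, 0.2]
opening: 0.003
grasp_force: 0.0
```

Call:
carry_out(moves=[[[0,0,0.1],0,0],[[0,0,0.1],0,0],[[0,0,0],0,0]])

```text
clock: 22.82
tool_pos: [706.9, -23.5, 33.1]
ee_rot: [3.141, -0.0, -0.116]
wrist_force: [-7.1, 1.1, 11.8]
opening: 0.003
grasp_force: 6.2
```

Call:
carry_out(moves=[[[0,0,0.1],0,0],[[0,0,0.1],0,0],[[0,0,0],0,0]])

```text
clock: 23.2
tool_pos: [707.4, -23.6, 33.1]
ee_rot: [3.141, -0.001, -0.116]
wrist_force: [-15.0, 1.3, 30.0]
opening: 0.0
grasp_force: 14.7
```

Contact came at TCP z 33, so the true tip is about 29 mm above the reported TCP. While I'm pressing, I'll drag the case toward the back stop.

Call:
carry_out(moves=[[[0.1,0,0],0,0],[[0.1,0,0],0,0],[[0.1,0,0],0,0],[[0.1,0,0],0,0],[[0,0,0],0,0]])

```text
clock: 23.82
tool_pos: [715.8, -24.7, 33.1]
ee_rot: [3.141, -0.002, -0.116]
wrist_force: [-14.3, 1.1, 27.4]
opening: -0.001
grasp_force: 14.0
```

```bash
cat >> h.py <<'E'
def corners(c="scene"):
    m=nets.silhouettes(c,"case")[0]["pixels"].astype(np.uint8)
    import cv2
    h=cv2.convexHull(cv2.findNonZero(m))[:,0]; a=cv2.approxPolyDP(h,2.5,True)[:,0]; return a.tolist()
E
python3 - <<'E'
from h import *
where(); optics.camera("scene"); print(corners())
for P in ([707.8,-45],):
    for x in (35,40,45):
        s=np.r_[ST[:2]+[np.cos(ST[2])*x-np.sin(ST[2])*-3, np.sin(ST[2])*x+np.cos(ST[2])*-3],ST[2]]
        print(x,np.round(proj("scene",tr(s,[(55,-75),(55,75)],62)),1).tolist(),np.round(proj("scene",tr(s,[(55,75),(-55,75)],12)),1).tolist())
E
```

```text
t 23.82 tcp [715.8 -24.7  33.1] rot [ 3.141e+00 -2.000e-03 -1.160e-01] st [65.4 20.8] F [-14.3   1.1  27.4] q [-0.2   0.67  1.27 -0.    1.2   1.48]
[[294, 233], [262, 249], [239, 206], [271, 192], [293, 225]]
35 [[239.9, 206.2], [263.7, 244.4]] [[265.9, 251.6], [297.9, 233.2]]
40 [[238.4, 207.0], [262.2, 245.3]] [[264.4, 252.4], [296.5, 234.1]]
45 [[236.9, 207.7], [260.6, 246.2]] [[262.9, 253.3], [295.0, 234.9]]
```

```bash
cat >> h.py <<'E'
import cv2
def shift(before,after,box): # box x,y,w,h in full px; subpixel shift via 4x upsampled template match
    x,y,w,h=box; k=4; up=lambda a:cv2.resize(a,None,fx=k,fy=k,interpolation=cv2.INTER_CUBIC)
    t=up(before[y:y+h,x:x+w]); m=8; s=up(after[y-m:y+h+m,x-m:x+w+m])
    r=cv2.matchTemplate(s,t,cv2.TM_CCOEFF_NORMED); _,v,_,l=cv2.minMaxLoc(r); return (l[0]/k-m,l[1]/k-m,round(v,3))
E
python3 - <<'E'
from h import *
b=cv2.resize(cv2.imread('pics/s6.png'),(170,170),interpolation=cv2.INTER_AREA)
a=optics.camera("scene")[:,:,::-1]; cv2.imwrite("pics/raw7.png",a)
full=a.copy(); full[120:290,210:380]=b
for n,box in {"leftcorner":(252,232,20,20),"rightcorner":(236,198,12,14),"leftfront":(280,222,20,16),"weight":(283,256,22,20),"bridgelabel":(300,215,24,24)}.items(): print(n,shift(full,a,box))
E
```

```text
leftcorner (-2.5, 0.75, 0.804)
rightcorner (-3.0, 1.5, 0.906)
leftfront (0.25, 0.5, 0.928)
weight (0.0, 0.0, 0.997)
bridgelabel (0.0, 0.0, 0.998)
```

Template matching shows the case slid back about 8 mm, so the drag works. Next I'll push it right from its left side with the tip at the true height.

Call:
carry_out(moves=[[[0,0,-0.5],0,0],[[0,0,-0.5],0,0],[[-0.1,-0.7,-0.4],0,0],[[-0.1,-0.7,0],0,0],[[-0.1,-0.7,0],0,0],[[-0.1,-0.7,0],0,0],[[-0.1,-0.7,0],0,0],[[0,-0.6,0],0,0],[[0,0,0.5],0,0],[[0,0,0.6],0,0],[[0,0,0.6],0,0],[[0,0,0.6],0,0],[[0,0,0.3],0,0],[[0,0,0],0,0]])

```text
clock: 25.72
tool_pos: [713.7, 58.0, 1.6]
ee_rot: [3.142, 0.001, -0.117]
wrist_force: [-1.3, 0.0, 0.5]
opening: 0.001
grasp_force: 0.0
```

```bash
python3 -c "
from h import *
where()"
```

```text
t 25.73 tcp [713.7  58.    1.6] rot [ 3.142e+00  1.000e-03 -1.170e-01] st [ 53.6 102.8] F [-1.3  0.   0.5] q [-0.09  0.71  1.28 -0.    1.15  1.6 ]
```

Call:
carry_out(moves=[[[0,0.4,0],0,0],[[0,0.3,0],0,0],[[0,0.3,0],0,0],[[0,0.3,0],0,0],[[0,0.3,0],0,0],[[0,0.3,0],0,0],[[0,0.3,0],0,0],[[0,0.3,0],0,0],[[0,0.3,0],0,0],[[0,0.3,0],0,0],[[0,0.3,0],0,0],[[0,0.3,0],0,0]])

```text
clock: 27.22
tool_pos: [705.5, -15.8, 2.4]
ee_rot: [-3.142, 0.0, -0.117]
wrist_force: [0.9, 2.5, 1.7]
opening: 0.004
grasp_force: 1.3
```

Call:
carry_out(moves=[[[0,0.2,0],0,0],[[0,0.2,0],0,0],[[0,0,0],0,0]])

```text
clock: 27.6
tool_pos: [704.4, -24.0, 2.2]
ee_rot: [3.141, 0.0, -0.117]
wrist_force: [0.4, 0.6, -0.1]
opening: 0.002
grasp_force: 0.1
```

Run:
```python
from h import *
where(); a=optics.camera("scene")[:,:,::-1]; cv2.imwrite("pics/raw8.png",a); print(corners())
def st(x,y): c,s=np.cos(ST[2]),np.sin(ST[2]); return [ST[0]+c*x-s*y,ST[1]+s*x+c*y,ST[2]]
for y in (-50,-83): print(y,np.round(proj("scene",tr(st(45,y),[(55,-75),(55,75),(-55,75)],62)),1).tolist(),np.round(proj("scene",tr(st(45,y),[(55,75),(-55,75)],12)),1).tolist())
```

```text
t 27.6 tcp [704.4 -24.    2.2] rot [ 3.141  0.    -0.117] st [54.  20.2] F [ 0.4  0.6 -0.1] q [-0.2   0.68  1.32 -0.    1.14  1.48]
[[284, 219], [251, 232], [232, 189], [276, 200], [283, 210]]
-50 [[230.0, 196.6], [252.9, 233.6], [286.0, 215.4]] [[255.4, 241.1], [287.2, 223.3]]
-83 [[225.4, 189.0], [247.6, 225.1], [280.4, 207.4]] [[250.3, 232.8], [281.9, 215.5]]
```

Call:
carry_out(moves=[[[0,0.2,0],0,0],[[0,0.2,0],0,0],[[0,0.15,0],0,0],[[0,0,0],0,0]])

```text
clock: 28.2
tool_pos: [702.9, -34.3, 2.1]
ee_rot: [-3.141, 0.001, -0.117]
wrist_force: [0.4, 1.6, -1.4]
opening: 0.0
grasp_force: 0.8
```

Call:
carry_out(moves=[[[0,0.1,0],0,0],[[0,0.1,0],0,0],[[0,0,0],0,0]])

```text
clock: 28.58
tool_pos: [702.2, -34.6, 2.1]
ee_rot: [-3.137, 0.002, -0.116]
wrist_force: [-1.3, 10.9, 0.5]
opening: -0.007
grasp_force: 5.7
```

Call:
carry_out(moves=[[[0,0.1,0],0,0],[[0,0,0],0,0]])

```text
clock: 28.82
tool_pos: [701.8, -34.6, 2.1]
ee_rot: [-3.134, 0.003, -0.116]
wrist_force: [-1.2, 17.4, 2.0]
opening: 0.001
grasp_force: 8.2
```

Call:
carry_out(moves=[[[0,-0.4,0],0,0],[[0,-0.2,-0.6],0,0],[[0,0,-0.8],0,0],[[0,0,-0.8],0,0],[[0,0.7,-0.6],0,0],[[0,0.7,0],0,0],[[0,0.7,0],0,0],[[0,0.7,0],0,0],[[0,0.7,0],0,0],[[0,0.7,0],0,0],[[0,0.5,0.4],0,0],[[0,0,0.5],0,0],[[0,0,0.3],0,0],[[0,0,0],0,0]])

```text
clock: 30.58
tool_pos: [692.9, -121.0, 33.8]
ee_rot: [-3.141, 0.001, -0.116]
wrist_force: [0.2, 0.8, 0.2]
opening: 0.002
grasp_force: 0.0
```

```bash
python3 -c "
from h import *
where()"
```

```text
t 30.57 tcp [ 692.9 -121.    33.8] rot [-3.141e+00  1.000e-03 -1.160e-01] st [ 53.9 -77.4] F [0.2 0.8 0.2] q [-0.34  0.64  1.32  0.    1.19  1.34]
```

Now I'll press down about 4 mm and drag toward the back stop, then read the force.

Call:
carry_out(moves=[[[0,0,0.1],0,0],[[0,0,0.1],0,0],[[0,0,0],0,0]])

```text
clock: 30.95
tool_pos: [693.3, -121.1, 33.1]
ee_rot: [-3.142, 0.0, -0.116]
wrist_force: [-7.7, 2.5, 13.7]
opening: 0.001
grasp_force: 7.0
```

Call:
carry_out(moves=[[[0.1,0,0.05],0,0],[[0.1,0,0],0,0],[[0.1,0,0],0,0],[[0,0,0],0,0]])

```text
clock: 31.45
tool_pos: [698.6, -121.9, 33.1]
ee_rot: [3.141, 0.002, -0.116]
wrist_force: [-11.6, 3.5, 19.6]
opening: -0.002
grasp_force: 10.0
```

Call:
carry_out(moves=[[[0.1,0,0],0,0],[[0.1,0,0],0,0],[[0.1,0,0],0,0],[[0,0,0],0,0]])

```text
clock: 31.95
tool_pos: [704.9, -123.1, 33.1]
ee_rot: [3.141, 0.001, -0.116]
wrist_force: [-11.6, 1.1, 17.8]
opening: 0.002
grasp_force: 9.3
```

Call:
carry_out(moves=[[[0.1,0,0],0,0],[[0.1,0,0],0,0],[[0.1,0,0],0,0],[[0,0,0],0,0]])

```text
clock: 32.45
tool_pos: [710.9, -124.3, 33.1]
ee_rot: [3.14, 0.001, -0.116]
wrist_force: [-11.0, -0.2, 17.6]
opening: 0.003
grasp_force: 9.0
```

Call:
carry_out(moves=[[[0,0,-0.5],0,0],[[0,0,-1],0,0],[[0,0,-1],0,0],[[0,0,-1],0,0],[[0,0,-1],0,0],[[0,0,-1],0,0],[[0,0,-1],0,0],[[0,0,-1],0,0],[[0,0,-1],0,0],[[0,0,-1],0,0],[[0,0.5,-0.5],0,0],[[-1,0.5,0],0,0],[[-1,0.5,0],0,0],[[-1,0.5,0],0,0],[[-1,0,0],0,0],[[-1,0,0],0,0],[[-1,0,0],0,0],[[-1,0,0],0,0],[[-1,0,0],0,0],[[-1,0,0],0,0]])

```text
clock: 34.95
tool_pos: [526.5, -143.0, 229.3]
ee_rot: [3.142, 0.001, -0.117]
wrist_force: [0.4, -1.1, -0.3]
opening: -0.001
grasp_force: 0.0
```

Run:
```python
from h import *
where(); t=optics.camera("top")[:,:,::-1]; a=optics.camera("scene")[:,:,::-1]; cv2.imwrite("pics/raw9.png",a); cv2.imwrite("pics/raw9t.png",t)
u=cv2.resize(a[150:250,210:310],None,fx=5.5,fy=5.5,interpolation=cv2.INTER_CUBIC)
v=cv2.resize(t[120:220,350:395],None,fx=5.5,fy=5.5,interpolation=cv2.INTER_CUBIC)
cv2.imwrite("pics/fin.png",np.hstack([u,v]))
def st(x,y): c,s=np.cos(ST[2]),np.sin(ST[2]); return [ST[0]+c*x-s*y,ST[1]+s*x+c*y,ST[2]]
P=lambda x,y,pts,z:np.round((proj("scene",tr(st(x,y),pts,z))-[210,150])*5.5).tolist()
print(P(45,-83,[(55,-75),(55,75),(-55,75)],62),P(45,-83,[(55,75)],12),"stop",P(0,0,[(100,-200),(100,200)],42),"side",P(50,-165,[(44,7),(-44,7)],42))
```

```text
t 34.95 tcp [ 526.5 -143.   229.3] rot [ 3.142e+00  1.000e-03 -1.170e-01] st [-108.8 -118.7] F [ 0.4 -1.1 -0.3] q [-0.49  0.06  1.65 -0.    1.43  1.2 ]
[[84.0, 215.0], [207.0, 413.0], [387.0, 316.0]] [[222.0, 455.0]] stop [[60.0, 182.0], [406.0, 745.0]] side [[102.0, 229.0], [239.0, 160.0]]
```

View pics/fin.png

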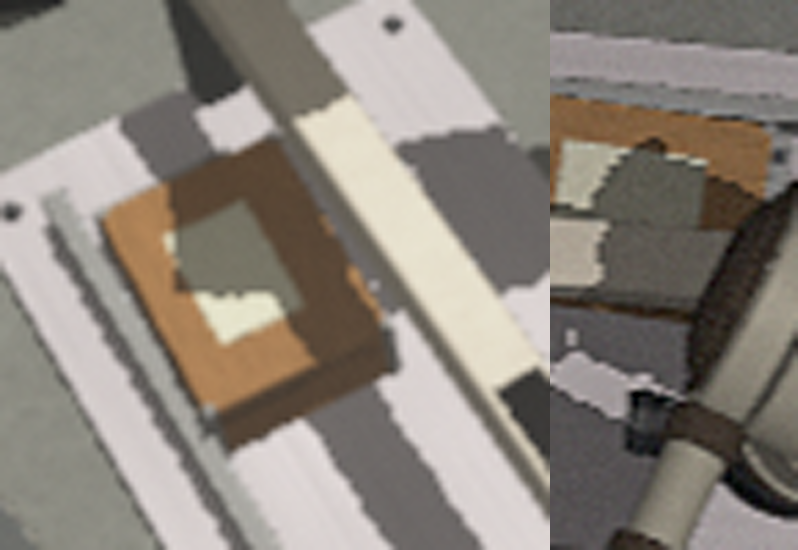

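The left-back corner matches home. The right-back one looks slightly off, so I'll fit the edges numerically.

```bash
cat > e.py <<'E'
from h import *
def ray(c,u,z):
    k=optics.get_calibration(c); M=np.array(k["camera_from_world"]); R,t=M[:3,:3],M[:3,3]
    d=R.T@np.array([(u[0]-k["cx"])/k["fx"],-(u[1]-k["cy"])/k["fy"],-1]); o=-R.T@t; return (o+d*(z-o[2])/d[2])[:2]
def edge(c,im,A,B,z,n=25,R=5,mode="sat"):
    """subpixel edge normal to segment A-B (px); returns station pts"""
    f=im.astype(np.float32); g=(f[:,:,2]-f[:,:,0]) if mode=="sat" else f.mean(2)
    if mode=="sat": g=g/(f.sum(2)+20)
    g=cv2.GaussianBlur(g,(0,0),.7); A,B=np.array(A,float),np.array(B,float); d=(B-A)/np.linalg.norm(B-A); nrm=np.array([-d[1],d[0]]); out=[]
    s=np.arange(-R,R+.01,.25)
    for t in np.linspace(.08,.92,n):
        p=A+(B-A)*t+s[:,None]*nrm; v=cv2.remap(g,p[:,0].astype(np.float32)[None],p[:,1].astype(np.float32)[None],cv2.INTER_LINEAR)[0]
        gr=np.abs(np.gradient(v)); i=gr.argmax(); out.append(p[i])
    W=np.array([tost(ray(c,p,z)) for p in out]); return W
def line(W,ax): # fit W[:,ax]=a+b*other, robust
    o=1-ax; r=least_squares(lambda q:W[:,ax]-q[0]-q[1]*W[:,o],[W[:,ax].mean(),0],loss="soft_l1",f_scale=1); return np.round(r.x,4),round(float(np.median(np.abs(r.fun))),2)
E
python3 - <<'E'
from e import *
a=cv2.imread("pics/raw9.png"); t=cv2.imread("pics/raw9t.png")
S=lambda x,y:(210-.4+x/5.5,150-.4+y/5.5); T=lambda x,y:(350-.4+(x-550)/5.5,120-.4+y/5.5)
print("scene back",line(edge("scene",a,S(103,217),S(207,410),62,R=3),0))
print("scene left",line(edge("scene",a,S(212,412),S(385,325),62,R=2.5,mode="g"),1))
c=lambda x,y:proj("top",tr([ST[0],ST[1],ST[2]],[(x,y)],62))[0]
print("top back",line(edge("top",t,c(100,-150),c(100,-15),62,R=3),0))
print("top right",line(edge("top",t,c(98,-158),c(55,-158),62,R=3),1))
c2=lambda x,y:proj("top",tr(ST,[(x,y)],42))[0]
print("top rail rear",line(edge("top",t,c2(114,-190),c2(114,150),42,R=4,mode="g",n=40),0))
c0=lambda cam,x,y:proj(cam,tr(ST,[(x,y)],12))[0]
print("plate back top",line(edge("top",t,c0("top",150,-240),c0("top",150,240),12,R=4,mode="g",n=40),0))
print("plate back scene",line(edge("scene",a,c0("scene",150,-240),c0("scene",150,150),12,R=4,mode="g",n=40),0))
print("plate right scene",line(edge("scene",a,c0("scene",145,-250),c0("scene",20,-250),12,R=4,mode="g"),1))
print("plate right top",line(edge("top",t,c0("top",145,-250),c0("top",20,-250),12,R=4,mode="g"),1))
E
```

```text
scene back (array([1.039729e+02, 5.300000e-02]), 0.27)
scene left (array([-1.5205, -0.068 ]), 0.58)
top back (array([1.010745e+02, 4.430000e-02]), 0.55)
top right (array([-1.55296e+02, -1.28000e-02]), 0.88)
top rail rear (array([ 1.029661e+02, -8.300000e-03]), 1.49)
plate back top (array([1.505045e+02, 5.000000e-04]), 0.46)
plate back scene (array([1.505315e+02, 9.000000e-04]), 0.41)
plate right scene (array([-2.494766e+02, -3.900000e-03]), 0.94)
plate right top (array([-2.551945e+02,  5.060000e-02]), 1.24)
```

The case is rotated about −0.05 rad: its left-back corner touches the stop and the right-back corner is about 7 mm off. I'll press and drag at the right part.

Call:
carry_out(moves=[[[1,0.3,0],0,0],[[1,0,0],0,0],[[1,0,0],0,0],[[1,0,0],0,0],[[1,0,0],0,0],[[1,0,0],0,0],[[1,0,0],0,0],[[0.9,0,0],0,0],[[0,0,1],0,0],[[0,0,1],0,0],[[0,0,1],0,0],[[0,0,1],0,0],[[0,0,1],0,0],[[0,0,1],0,0],[[0,0,1],0,0],[[0,0,1],0,0],[[0,0,0.9],0,0],[[0,0,0.5],0,0],[[0,0,0.3],0,0],[[0,0,0],0,0]])

```text
clock: 37.55
tool_pos: [683.8, -166.9, 35.3]
ee_rot: [-3.142, -0.0, -0.117]
wrist_force: [-0.1, 0.3, -0.1]
opening: -0.002
grasp_force: 0.0
```

Call:
carry_out(moves=[[[0,0,0.1],0,0],[[0,0,0.1],0,0],[[0,0,0.05],0,0],[[0,0,0],0,0]])

```text
clock: 38.05
tool_pos: [684.4, -167.2, 33.2]
ee_rot: [3.141, -0.001, -0.117]
wrist_force: [-4.8, 2.3, 9.9]
opening: -0.0
grasp_force: 5.0
```

Call:
carry_out(moves=[[[0.1,0,0],0,0],[[0.1,0,0],0,0],[[0.1,0,0],0,0],[[0.1,0,0],0,0],[[0.1,0,0],0,0],[[0,0,0],0,0]])

```text
clock: 38.8
tool_pos: [693.9, -168.7, 33.2]
ee_rot: [3.14, -0.0, -0.117]
wrist_force: [-6.0, -0.2, 10.9]
opening: 0.001
grasp_force: 5.3
```

```bash
cat > m.py <<'E'
from e import *
where(); t=optics.camera("top")[:,:,::-1]; a=optics.camera("scene")[:,:,::-1]
S=lambda x,y:(210-.4+x/5.5,150-.4+y/5.5)
print("scene back",line(edge("scene",a,S(99,217),S(207,410),62,R=3),0))
print("scene left",line(edge("scene",a,S(212,412),S(385,322),62,R=3,mode="g"),1))
c=lambda x,y:proj("top",tr(ST,[(x,y)],62))[0]
print("top back",line(edge("top",t,c(100,-150),c(100,-15),62,R=3),0))
E
python3 m.py
```

```text
t 38.8 tcp [ 693.9 -168.7   33.2] rot [ 3.14  -0.    -0.117] st [  60.5 -124.7] F [-6.  -0.2 10.9] q [-0.41  0.67  1.28 -0.    1.2   1.28]
scene back (array([1.02872e+02, 2.80000e-03]), 0.31)
scene left (array([-3.3759, -0.043 ]), 0.86)
top back (array([1.038884e+02, 6.770000e-02]), 2.27)
```

Call:
carry_out(moves=[[[0.1,0,0.05],0,0],[[0.1,0,0],0,0],[[0.1,0,0],0,0],[[0,0,0],0,0],[[0,0,-0.5],0,0],[[0,0,-0.9],0,0],[[-0.2,-1,0],0,0],[[-0.2,-1,0],0,0],[[-0.2,-1,0],0,0],[[-0.1,-1,0],0,0],[[0,-1,0],0,0],[[0,-1,0],0,0],[[0,-1,0],0,0],[[0,-0.8,0],0,0],[[0,0,0.7],0,0],[[0,0,0.8],0,0],[[0,0,0.8],0,0],[[0,0,0.6],0,0],[[0,0,0],0,0]])

```text
clock: 41.28
tool_pos: [702.6, -12.3, -2.6]
ee_rot: [-3.141, 0.003, -0.117]
wrist_force: [-0.0, 0.4, -0.8]
opening: -0.001
grasp_force: 0.0
```

```bash
python3 m.py
```

```text
t 41.27 tcp [702.6 -12.3  -2.6] rot [-3.141e+00  3.000e-03 -1.170e-01] st [50.8 31.6] F [-0.   0.4 -0.8] q [-0.19  0.69  1.33 -0.    1.13  1.5 ]
scene back (array([1.03015e+02, 3.20000e-03]), 0.27)
scene left (array([-19.3253,   0.1756]), 6.2)
top back (array([89.3856, -0.1032]), 2.37)
```

Call:
carry_out(moves=[[[0,0.25,0],0,0],[[0,0.25,0],0,0],[[0,0.2,0],0,0],[[0,0.2,0],0,0],[[0,0.1,0],0,0],[[0,0,0],0,0]])

```text
clock: 42.12
tool_pos: [701.5, -32.2, -0.6]
ee_rot: [-3.142, 0.0, -0.117]
wrist_force: [0.1, -0.2, -0.3]
opening: 0.004
grasp_force: 0.0
```

Call:
carry_out(moves=[[[0,0.1,0],0,0],[[0,0.1,0],0,0],[[0,0,0],0,0]])

```text
clock: 42.5
tool_pos: [701.1, -36.2, -0.6]
ee_rot: [-3.142, 0.0, -0.117]
wrist_force: [0.2, -0.1, -0.5]
opening: 0.002
grasp_force: 0.0
```

Call:
carry_out(moves=[[[0,0.1,0],0,0],[[0,0,0],0,0]])

```text
clock: 42.75
tool_pos: [700.8, -37.9, -0.6]
ee_rot: [-3.141, 0.0, -0.117]
wrist_force: [0.2, 0.2, -0.5]
opening: 0.0
grasp_force: 0.5
```

```bash
python3 m.py
```

```text
t 42.75 tcp [ 7.008e+02 -3.790e+01 -6.000e-01] rot [-3.141  0.    -0.117] st [52.1  6. ] F [ 0.2  0.2 -0.5] q [-0.23  0.68  1.33  0.    1.13  1.46]
scene back (array([1.028834e+02, 2.200000e-03]), 0.3)
scene left (array([-6.5775,  0.011 ]), 3.03)
top back (array([87.9396, -0.0989]), 2.63)
```

Call:
carry_out(moves=[[[0,0.1,0],0,0],[[0,0,0],0,0]])

```text
clock: 43.1
tool_pos: [700.7, -38.1, -0.6]
ee_rot: [-3.139, 0.0, -0.117]
wrist_force: [0.5, 6.9, 1.1]
opening: 0.0
grasp_force: 3.3
```

Call:
carry_out(moves=[[[0,0.1,0],0,0],[[0,0,0],0,0]])

```text
clock: 43.35
tool_pos: [700.7, -38.1, -0.6]
ee_rot: [-3.136, 0.0, -0.116]
wrist_force: [2.0, 12.7, 1.6]
opening: -0.0
grasp_force: 6.2
```

Call:
carry_out(moves=[[[0,0.1,0],0,0],[[0,0,0],0,0]])

```text
clock: 43.6
tool_pos: [700.6, -38.0, -0.5]
ee_rot: [-3.133, -0.0, -0.116]
wrist_force: [1.4, 17.9, 1.1]
opening: 0.0
grasp_force: 9.1
```

The case is firmly on the side stop. I'll release, rise clear and measure.

Call:
carry_out(moves=[[[0,-0.4,0],0,0],[[0,-0.5,0],0,0],[[0,-0.3,-0.5],0,0],[[0,0,-1],0,0],[[0,0,-1],0,0],[[0,0,-1],0,0],[[0,0,-1],0,0],[[0,0,-1],0,0],[[0,0,-1],0,0],[[0,0,-1],0,0],[[0,0,-1],0,0],[[0,0,-1],0,0],[[0,0,-1],0,0],[[-1,0.9,-0.8],0,0],[[-1,0.9,0],0,0],[[-1,0.9,0],0,0],[[-1,0.9,0],0,0],[[-1,0.9,0],0,0],[[-1,0.9,0],0,0],[[-1,0.9,0],0,0]])

```text
clock: 46.1
tool_pos: [548.6, -129.5, 226.1]
ee_rot: [3.141, -0.0, -0.117]
wrist_force: [-0.7, -0.6, -0.3]
opening: 0.004
grasp_force: 0.0
```

```bash
python3 m.py
python3 - <<'E'
from e import *
a=optics.camera("scene")[:,:,::-1]; t=optics.camera("top")[:,:,::-1]; 
S=lambda x,y:(210-.4+x/5.5,150-.4+y/5.5)
# left edge top from back half only (clear of shadow) and bottom-left edge
p=lambda x,y,z:proj("scene",tr(ST,[(x,y)],z))[0]
print("left top",line(edge("scene",a,p(100,-8,62),p(-5,-8,62),62,R=2,mode="g"),1))
print("left bottom",line(edge("scene",a,p(100,-8,12),p(-5,-8,12),12,R=3),1))
q=lambda x,y,z:proj("top",tr(ST,[(x,y)],z))[0]
print("rail rear bottom scene",line(edge("scene",a,p(114,-190,42),p(114,150,42),42,R=3,mode="g",n=40),0))
print("rail front bottom",line(edge("scene",a,p(100,10,42),p(100,190,42),42,R=2.5,mode="g",n=30),0))
W=edge("top",t,q(100,-150,62),q(100,-15,62),62,R=4); print(np.round(W[::3],1).tolist())
W=edge("top",t,q(95,-158,62),q(30,-158,62),62,R=4); print(np.round(W[::3],1).tolist())
E
```

```text
t 46.1 tcp [ 548.6 -129.5  226.1] rot [ 3.141 -0.    -0.117] st [ -88.5 -102.7] F [-0.7 -0.6 -0.3] q [-0.45  0.11  1.6  -0.    1.43  1.24]
scene back (array([1.029165e+02, 2.400000e-03]), 0.28)
scene left (array([-6.7729, -0.0174]), 0.45)
top back (array([ 1.004371e+02, -3.200000e-03]), 0.66)
left top (array([-5.9842, -0.0281]), 0.56)
left bottom (array([-1.02306e+01, -1.60000e-03]), 0.41)
rail rear bottom scene (array([ 1.214344e+02, -9.900000e-03]), 1.51)
rail front bottom (array([ 1.010399e+02, -8.000000e-04]), 0.37)
[[100.8, -139.2], [100.0, -125.0], [100.8, -110.8], [100.8, -96.7], [101.6, -82.5], [100.0, -68.3], [101.6, -54.1], [100.8, -40.0], [99.2, -25.8]]
[[90.0, -170.3], [83.1, -169.5], [76.3, -170.2], [69.1, -148.1], [62.6, -167.9], [55.7, -162.6], [48.9, -164.9], [42.0, -157.2], [35.1, -151.1]]
```

Square to about 0.003 rad, with the back edge on the stop and the left edge at about y = −8 mm, where it should be. Handing in.

```bash
python3 -c "
from workcell import job
print(job.sign_off())"
```

```text
the job is handed in; nothing more can be done
None
```

I handed the job in at about 46 s: the case measured flush against the back stop and the right-hand side stop and square to about 0.003 rad, with the gripper clear of everything; no verdict came back.

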